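# Close the clear box and press the carton shut

### The job

Close up the two small-parts containers with the fingertips, grasping nothing: push the lid of the clear assortment box fully shut, then fold the lid of the cardboard carton over and press it fully shut. The carton's crease is springy and lifts the lid again, so finish while still holding the carton's lid down with light, steady fingertip pressure. Do not lift either container or shove it from its place, and leave the tools and parts around them alone.

Things in the scene. Friction and masses are not known exactly. Their poses are not given: they have to be found in the camera images.
- clear_box: clear plastic assortment box with six compartments, 116 x 213 mm, 44 mm high shut, about 0.9 kg, standing loose on the worktop. Origin at the centre of its underside; x runs from its front to its hinge side, y along the hinge, z up.
- clear_box_hinge (a point): middle of the clear box's hinge line, fixed to the box: 56 mm behind its centre (box +x), 35 mm up. The line runs along box y.
- clear_box_lid_edge (a point): middle of the free edge of the clear box's lid, on the lid's outer face; moves with the lid. It lies 110 mm from the hinge line along the lid, and the outer face lies 9 mm outward of the hinge line. With the lid shut it is at the front of the box, 44 mm up. The lid is a plain panel 206 mm wide (along the hinge) and 8.5 mm thick. The point's axes match the box's when shut (z out of the outer face) and turn with the lid.
- clear_box_lid (a joint): opening angle of the clear lid, rad: 0 fully shut (outer face level), 1.57 upright, 2.23 leaning back as far as it goes; starts between 1.3 and 2.1. Stiff hinge: the lid stays wherever it is left, and needs about 1 N at its free edge to move; it neither falls shut nor springs open.
- carton: brown cardboard mailer carton, 123 x 172 mm, 88 mm high shut, about 0.9 kg, standing loose on the worktop. Origin at the centre of its underside; x runs from its front to its hinge side, y along the hinge, z up.
- carton_hinge (a point): middle of the carton's lid crease (hinge line), fixed to the carton: 61 mm behind its centre (carton +x), 86 mm up. The line runs along carton y.
- carton_lid_edge (a point): middle of the free edge of the carton's lid, on the lid's outer face; moves with the lid. It lies 122 mm from the crease along the lid, and the outer face lies 2 mm outward of the crease. With the lid shut it is at the front of the carton, 88 mm up. The lid is 172 mm wide (along the crease) with a 45 mm deep skirt on its inner side. The point's axes match the carton's when shut (z out of the outer face) and turn with the lid.
- carton_lid (a joint): opening angle of the carton lid, rad: 0 fully shut (outer face level), 1.57 upright, 1.95 fully back; starts between 1.6 and 1.9. The crease springs toward 1.75 rad at 0.1 N m per rad, so keeping the lid shut takes about 1.5 N at its free edge and a released lid comes up again.
- tape_black: roll of black insulating tape lying flat, 64 mm across, 19 mm high, a bystander. Origin at the centre of its underside.
- tape_blue: roll of blue insulating tape lying flat, 64 mm across, 19 mm high, a bystander. Origin at the centre of its underside.
- tin: round white screw tin, 65 mm across, 35 mm high, a bystander. Origin at the centre of its underside.
- breaker_spare: pale grey circuit breaker lying on its side, 67 x 86 x 18 mm, a bystander. Origin at the centre of its underside.
- relay_spare: small pale relay, 12 x 33 x 15 mm, a bystander. Origin at the centre of its underside.
- end_clamp_c: small pale rail end clamp, 34 x 42 x 10 mm, a bystander. Origin at the centre of its underside.
- driver: red-handled screwdriver, 24 x 180 x 28 mm, lying, a bystander. Origin at the centre of its underside.
- cutter: red-handled side cutters, 54 x 162 x 13 mm, lying, a bystander. Origin at the centre of its underside.

How it is judged:
By the outcome, as a careful person would: the job done as asked, in the order asked, and still so for the second after the job is handed in, while the arm keeps its last pose, push and grip.
It also fails if it takes over 51 s, if anything falls off the work surface, if the arm or the gripper's body presses on something with over 40 N, if the wrist force passes 120 N, or if a joint passes its speed limit or range.

### The arm

A 6-joint arm with a two-finger parallel gripper is mounted at the origin on a cart in front of the work surface, level with it; the furniture and walls round the work are solid. World frame = base frame: x ahead of the robot, y to its left, z up, the work surface at z = 0. Lengths are in m, angles in rad, forces in N, time in s.
With the tool pointing down it reaches from about 0.3 to 0.85 m from the base axis. Payload 5.4 kg.
Tool frame: the origin (TCP) lies midway between the tips of the shut fingers; the grasp point (between the pads) lies r.grasp_offset behind it (r.grasp_offset is the distance from the TCP to the grasp point, in m); z points along the fingers, y is the line along which they close (so a half turn about z gives the same grasp; the last joint's range is limited). The gripper opens to 85 mm and grips with 20 to 120 N. Pads are 22 mm wide; open, the fingers measure 114 mm over their backs; the gripper's body (76 mm by 85 mm) begins 54 mm behind the grasp point. The pads swing forward as they close: fully open they stand 13 mm farther back than shut.
Start: joints at [1.088, 0.158, 1.597, -0, 1.386, -0.21], TCP at [0.155, 0.554, 0.231] pointing down, gripper open.
Joint ranges: [-2.91, 2.91], [-0.94, 2.29], [0.18, 2.7], [-1.29, 4.43], [0.17, 2.64], [-3, 3]. Speed limits (rad/s): [2.57, 2.57, 3.14, 3.14, 3.14, 3.14].

### API

Orientations are given as a unit quaternion [x, y, z, w].
In Python, from plant import r, vision gives the robot as it stands.
- The arm moves only by the tool play_rows, never from a script. Its argument "commands" is a list that holds one entry, the list of rows, each a list of 5 numbers: the shift along the tool's x, y, z normalised to -1 to 1, where 1 is 1 m, then the turn about the tool's z normalised to -1 to 1, where 1 is pi/4 rad, then the opening, from 0 (shut) to 1 (fully open). In form: [[[tx, ty, tz, yaw, jaw], ...]]. A call has 1 to 10 rows; each row is the pose to reach, as a shift and turn from the pose commanded when the call began, along the tool's axes at that moment; what a row does not reach only later rows make up. A row lasts 1/8 s, in which the tool goes at most 62.5 mm and 10.7 degrees, less where a joint would pass 70% of its speed; a pose out of reach is approached as far as the arm can. A call with a number of a shift or a turn outside -1 to 1 is refused whole. A call with a gripper value outside its range is refused whole. The fingers move at their own pace and stop on an object; "newtons" is the grip in N (left out, the last holds). Time passes only in rows, so rows that repeat a pose let the fingers close. It gives the time, the measured TCP pose, the force, the opening and the grip force at its end, in the units of the state.
- r.sense(): the state, without advancing time (a new reading comes with each control period).
- vision.grab_frame(name): name is "side" or "top"; returns the picture (480x640x3 uint8, blue, green, red); there is no depth.
- vision.camera_info(name): a dict with "fovy" (degrees; the focal length in pixels is half the picture's height over the tangent of half this angle, whatever the lens; pixels are square), "cx", "cy" (the principal point, pixels), "position" and "rotation" of the camera in the world. Camera axes: x right, y up, looking along -z (the intrinsics and any distortion apply to the point x, -y, -z); pixel columns grow to the right and rows downward; lengths in m; the calibration is good to about 2 mm. A picture is of the moment at which its call begins. camera_info takes no time and is no camera call.
- r.hand_in(): hands the job in; it is judged then, once.
The state is a dict: "clock": time; "qpos": joint angles; "joint_velocities": joint speeds; "joint_torque": joint torques, N m; "eef_pos": TCP position; "tool_rot": TCP orientation; "contact_force": force on the tool from outside, world axes, zero at the start; "wrist_torque": the same for the moment, N m; "gripper_width": finger opening in m; "grip_force": force on a finger pad.
Only numpy, scipy, OpenCV 4.12 (cv2) and the standard library are available. Lean on these libraries where they do the work, as an engineer would, in place of code of your own. Each camera call takes 0.05 s, during which the arm holds its last target. There are 200 camera calls.

## Working session

There is one attempt and no reset: what is moved stays moved. The work goes in short steps, Python scripts to look and compute and a tool call to move; the robot and the scene stay as the last step left them, time stands still between calls to the robot, and variables do not carry over. Pictures are saved under pics/ and viewed, at most 10 in all, crops included, and the job is handed in when it is done.

Besides the shell and the picture viewer there is one more tool, called after "Emit:" as a command line: name --argument value ..., lists and objects as JSON in quotes. play_rows: Moves the arm, as the interface text tells. Its arguments: {"type":"object","properties":{"commands":{"type":"array","items":{"type":"array","items":{"type":"array","items":{"type":"number","minimum":-1,"maximum":1}}}},"newtons":{"type":"number"}},"required":["commands"]}

```bash
mkdir -p pics; python3 - <<'E'
from plant import r, vision
import cv2
for n in("side","top"):
    cv2.imwrite(f"pics/{n}0.png",vision.grab_frame(n)); print(n,vision.camera_info(n))
s=r.sense(); print(s); print(r.grasp_offset)
E
```

```text
side {'fovy': 49.070160970897504, 'cx': 316.8239025726123, 'cy': 240.26733351129252, 'position': array([ 0.42864667, -0.65182692,  0.75966644]), 'rotation': array([ 0.39146078, -0.04434408, -0.07905792,  0.91571934])}
top {'fovy': 52.35367495300698, 'cx': 324.86411980176223, 'cy': 226.9146230219752, 'position': array([0.51320863, 0.08651618, 1.18027646]), 'rotation': array([ 0.00728727, -0.01840478, -0.70582846,  0.70810617])}
{'clock': 0.1, 'qpos': array([ 1.08787808e+00,  1.59022483e-01,  1.59811548e+00, -1.35255382e-07,
        1.38623383e+00, -2.10084288e-01]), 'joint_velocities': array([-0.00082749, -0.00029668, -0.00314839,  0.00082748,  0.00021076,
       -0.00114292]), 'joint_torque': array([-1.71536863e-04, -3.96989179e+01, -3.32338858e+01, -1.32465298e-04,
        4.13431000e-03, -2.18697056e-05]), 'eef_pos': array([0.15468802, 0.55322437, 0.2303903 ]), 'tool_rot': array([ 1.35994198e-01,  9.90709234e-01, -8.36722215e-04, -3.02043463e-04]), 'contact_force': array([ 0.45053373,  0.57848226, -0.64905467]), 'wrist_torque': array([-0.03439874, -0.01840437, -0.01922189]), 'grip_force': 0.0, 'gripper_width': 0.08506003965069107}
0.0187
```

View pics/side0.png

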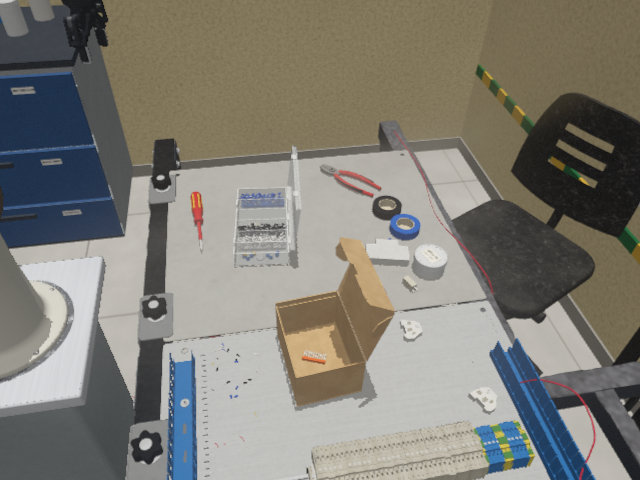

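View pics/top0.png

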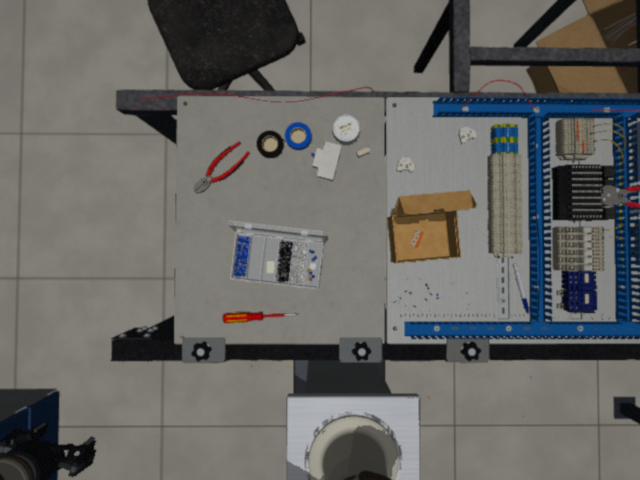

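The side view shows the clear box at (265,225) with its lid upright along (295,150–265). The carton is at (320,345), lid leaning back to (365,290). In the top view the clear box is at (278,258) and the carton at (425,232); both hinges are on the far (+x) side. Next I'll take enlarged crops to get corners.

```bash
python3 - <<'E'
import cv2
t=cv2.imread("pics/top0.png"); s=cv2.imread("pics/side0.png")
def crop(im,x,y,w,h,k,n):
    c=cv2.resize(im[y:y+h,x:x+w],None,fx=k,fy=k,interpolation=cv2.INTER_CUBIC)
    for i in range(0,w,20): cv2.putText(c,str(x+i),(i*k,8),0,.3,(0,0,255)); cv2.line(c,(i*k,10),(i*k,16),(0,0,255))
    for i in range(20,h,20): cv2.putText(c,str(y+i),(0,i*k),0,.3,(0,0,255)); cv2.line(c,(20,i*k),(26,i*k),(0,0,255))
    cv2.imwrite(n,c)
crop(t,222,180,260,120,3,"pics/tc.png")
crop(s,220,140,180,270,2,"pics/sc.png")
E
```

```text
(no output)
```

View pics/tc.png

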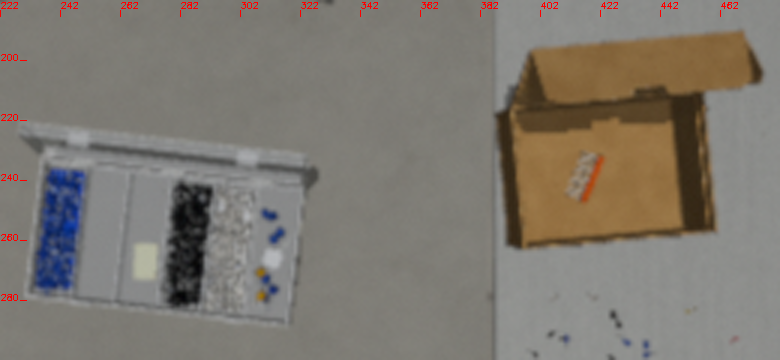

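View pics/sc.png

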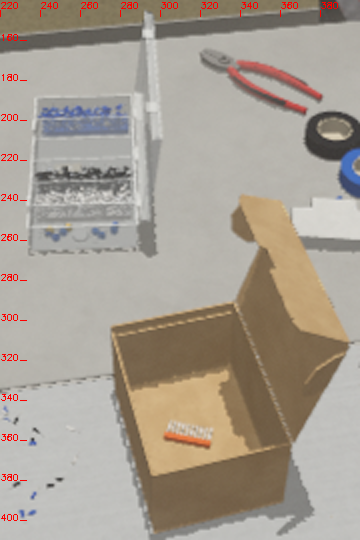

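The crops give the box rim corners, the lid's free edge (side (295,147)–(299,207); top (229,223)–(324,233)) and the carton corners and lid edge. I'll triangulate these.

```bash
cat > h.py <<'E'
import numpy as np
from plant import r, vision
from scipy.spatial.transform import Rotation as R
def ray(n,p):
    c=vision.camera_info(n); f=240/np.tan(np.radians(c["fovy"]/2))
    d=R.from_quat(c["rotation"]).apply([(p[0]-c["cx"])/f,-(p[1]-c["cy"])/f,-1]); return np.array(c["position"]),d/np.linalg.norm(d)
def plane(n,p,z): o,d=ray(n,p); return o+d*(z-o[2])/d[2]
def tri(pt,ps):
    a,d=ray("top",pt); b,e=ray("side",ps)
    s=np.linalg.lstsq(np.c_[d,-e],b-a,rcond=None)[0]; p,q=a+s[0]*d,b+s[1]*e
    return (p+q)/2,np.linalg.norm(p-q)
E
python3 - <<'E'
from h import *
np.set_printoptions(precision=4,suppress=True)
print("clear rim top cam @.035", [plane("top",p,.035)[:2] for p in((231,279),(319.3,288),(323.7,241),(236.3,230.7))])
print("clear rim side",[plane("side",p,.035)[:2] for p in((234.5,265),(238,189))])
for n,a,b in(("lidL",(229,223),(295,147)),("lidR",(324,233),(299,207)),
 ("fL",(393,262.3),(276,304)),("fR",(459.7,257),(295,377)),("bR",(456.3,211.7),(365,361.5)),("bL",(388.7,217.3),(338.5,291.5)),
 ("cLidL",(398.7,196.7),(361,242.5)),("cLidL'",(398.7,196.7),(340,237.5)),("cLidR",(469.3,190.7),(394,311))): print(n,*tri(a,b))
E
```

```text
clear rim top cam @.035 [array([0.4326, 0.2871]), array([0.412 , 0.0811]), array([0.5218, 0.0712]), array([0.5453, 0.2758])]
clear rim side [array([0.4126, 0.0522]), array([0.4361, 0.2842])]
lidL [0.5609 0.274  0.1391] 0.004477233692523548
lidR [0.5389 0.072  0.1453] 0.0020011874411446544
fL [ 0.4747 -0.0859  0.0725] 0.002088578848175007
fR [ 0.4859 -0.2351  0.0819] 0.0008504152483053332
bR [ 0.5906 -0.2279  0.0846] 0.004352189328211157
bL [ 0.5803 -0.0768  0.0738] 0.009046119336373167
cLidL [ 0.6131 -0.08    0.1887] 0.0032392899526384384
cLidL' [ 0.5961 -0.0754  0.1999] 0.02878466367793593
cLidR [ 0.625  -0.2236  0.1925] 0.0017647458932637874
```

Emit:
play_rows --commands '[[[-0.06, -0.03, 0, -0.1, 0], [-0.115, -0.057, 0, -0.2, 0], [-0.17, -0.085, 0, -0.347, 0], [-0.225, -0.112, 0, -0.347, 0], [-0.28, -0.139, 0, -0.347, 0], [-0.335, -0.166, 0, -0.347, 0], [-0.39, -0.193, 0, -0.347, 0], [-0.445, -0.22, 0, -0.347, 0], [-0.49, -0.242, 0, -0.347, 0], [-0.518, -0.256, 0, -0.347, 0]]]'

```text
clock: 1.35
eef_pos: [0.586, 0.1655, 0.2306]
tool_rot: [0.001, 1.0, -0.0, -0.0]
contact_force: [-0.6, 0.1, 0.0]
gripper_width: -0.0
grip_force: 0.0
```

Emit:
play_rows --commands '[[[0, 0, 0.04, 0, 0], [0, 0, 0.08, 0, 0], [0, 0, 0.115, 0, 0], [0, 0, 0.115, 0, 0]]]'

```text
clock: 1.85
eef_pos: [0.5818, 0.1673, 0.1125]
tool_rot: [0.0, 1.0, -0.0, -0.004]
contact_force: [-0.6, -0.9, 0.4]
gripper_width: 0.0
grip_force: 0.0
```

```bash
python3 - <<'E'
from h import *
import cv2
t=vision.grab_frame("top")[150:300,200:400]; s=vision.grab_frame("side")[120:280,200:400]
cv2.imwrite("pics/a.png",np.hstack([cv2.resize(i,(400,310)) for i in(t,s)]))
E
```

```text
(no output)
```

View pics/a.png

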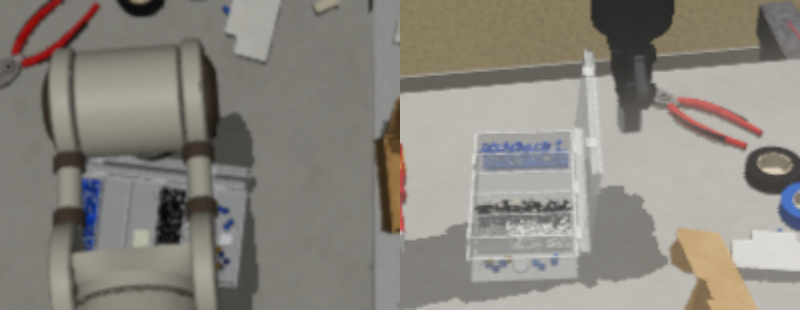

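The fingers stand behind the upright lid with a clear gap (tip at (628,128), lid at (590,110) in the right half). I'll now sweep the lid over.

Emit:
play_rows --commands '[[[0.015, 0.002, 0, 0, 0], [0.026, 0.003, 0, 0, 0], [0.037, 0.004, -0.002, 0, 0], [0.05, 0.005, -0.002, 0, 0], [0.062, 0.007, -0.002, 0, 0], [0.075, 0.008, 0.001, 0, 0], [0.087, 0.01, 0.006, 0, 0], [0.098, 0.011, 0.013, 0, 0], [0.109, 0.012, 0.022, 0, 0], [0.109, 0.012, 0.022, 0, 0]]]'

```text
clock: 3.2
eef_pos: [0.4738, 0.1796, 0.0928]
tool_rot: [-0.0, 1.0, -0.0, -0.002]
contact_force: [-0.2, -0.1, 0.2]
gripper_width: 0.0001
grip_force: 0.0
```

```bash
python3 - <<'E'
from h import *
import cv2
t=vision.grab_frame("top")[150:300,200:400]; s=vision.grab_frame("side")[120:280,200:400]
cv2.imwrite("pics/b.png",np.hstack([cv2.resize(i,(400,310)) for i in(t,s)]))
E
```

```text
(no output)
```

View pics/b.png

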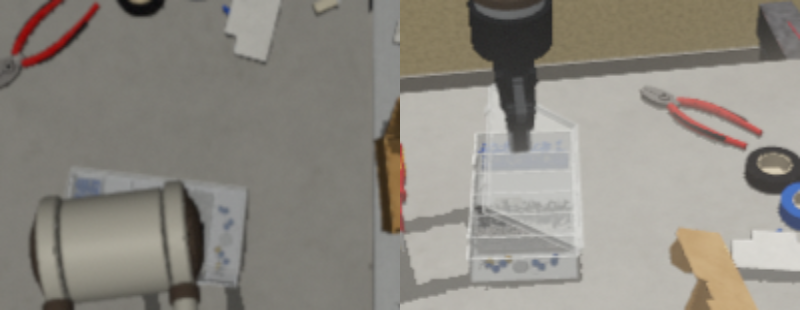

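The lid is about half closed and the box hasn't moved. I'll carry on down.

Emit:
play_rows --commands '[[[0.009, 0.001, 0.011, 0, 0], [0.017, 0.002, 0.022, 0, 0], [0.022, 0.002, 0.034, 0, 0], [0.026, 0.003, 0.043, 0, 0], [0.026, 0.003, 0.047, 0, 0], [0.026, 0.003, 0.049, 0, 0], [0.026, 0.003, 0.049, 0, 0]]]'

```text
clock: 4.18
eef_pos: [0.45, 0.1826, 0.0453]
tool_rot: [0.0, 1.0, 0.0, 0.0]
contact_force: [-0.5, -0.1, -0.4]
gripper_width: -0.0001
grip_force: 0.0
```

Emit:
play_rows --commands '[[[0, 0, 0.002, 0, 0], [0, 0, 0.003, 0, 0], [0, 0, 0.004, 0, 0], [0, 0, 0.004, 0, 0]]]'

```text
clock: 4.68
eef_pos: [0.4504, 0.1828, 0.0435]
tool_rot: [-0.0, 1.0, -0.0, 0.0]
contact_force: [-7.2, -1.4, 18.2]
gripper_width: -0.0
grip_force: 9.2
```

Emit:
play_rows --commands '[[[0, 0, -0.03, 0, 0], [0, 0, -0.09, 0, 0], [0, 0, -0.15, 0, 0], [-0.02, -0.02, -0.205, 0, 0], [-0.06, -0.06, -0.215, 0, 0], [-0.11, -0.1, -0.215, 0, 0], [-0.16, -0.135, -0.215, 0, 0], [-0.19, -0.18, -0.215, 0, 0], [-0.21, -0.235, -0.215, 0, 0], [-0.21, -0.285, -0.215, 0, 0]]]'

```text
clock: 5.92
eef_pos: [0.6605, -0.1045, 0.2556]
tool_rot: [0.0, 1.0, -0.0, -0.0]
contact_force: [0.4, -1.1, 0.4]
gripper_width: -0.0001
grip_force: 0.0
```

Emit:
play_rows --commands '[[[0, -0.047, 0, 0, 0], [0, -0.047, 0, 0, 0]]]'

```text
clock: 6.18
eef_pos: [0.6593, -0.1531, 0.2558]
tool_rot: [0.002, 1.0, -0.0, -0.0]
contact_force: [-0.8, 0.9, 1.2]
gripper_width: 0.0003
grip_force: 0.0
```

```bash
python3 - <<'E'
from h import *
import cv2
t=vision.grab_frame("top")[130:300,220:490]; s=vision.grab_frame("side")[100:430,180:450]
cv2.imwrite("pics/c.png",np.hstack([cv2.resize(cv2.copyMakeBorder(t,0,160,0,0,0),(400,490)),cv2.resize(s,(400,490))]))
E
```

```text
(no output)
```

View pics/c.png

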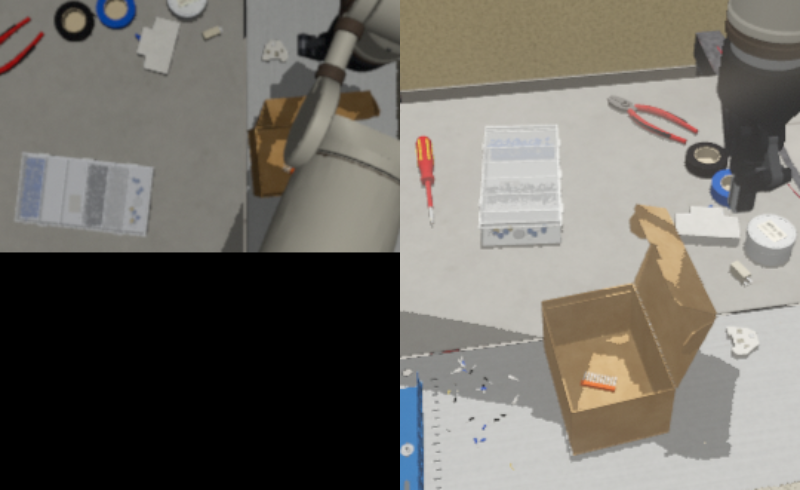

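The clear lid now lies flat and shut with its box in place. The tip (right half, (740,205)) stands behind and above the carton lid. I'll descend and start folding.

Emit:
play_rows --commands '[[[0, 0, 0.045, 0, 0], [0, 0, 0.089, 0, 0], [0.02, -0.001, 0.089, 0, 0], [0.035, -0.002, 0.089, 0, 0], [0.05, -0.003, 0.089, 0, 0], [0.063, -0.004, 0.089, 0, 0], [0.076, -0.005, 0.087, 0, 0], [0.089, -0.006, 0.086, 0, 0], [0.103, -0.007, 0.089, 0, 0], [0.116, -0.008, 0.094, 0, 0]]]'

```text
clock: 7.52
eef_pos: [0.5435, -0.1572, 0.1628]
tool_rot: [-0.0, 1.0, -0.0, 0.001]
contact_force: [1.8, -0.2, -0.1]
gripper_width: 0.0002
grip_force: 0.7
```

```bash
python3 - <<'E'
from h import *
import cv2
t=vision.grab_frame("top")[130:300,220:490]; s=vision.grab_frame("side")[100:430,180:450]
cv2.imwrite("pics/d.png",np.hstack([cv2.resize(cv2.copyMakeBorder(t,0,160,0,0,0),(400,490)),cv2.resize(s,(400,490))]))
E
```

```text
(no output)
```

View pics/d.png

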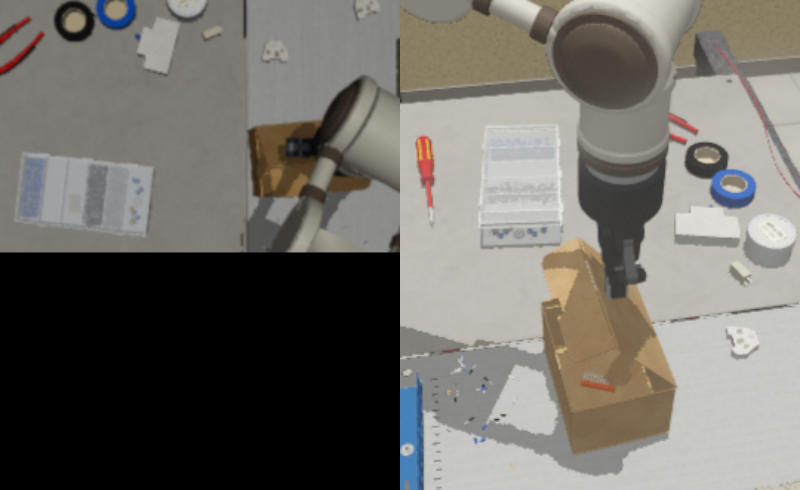

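The carton lid is folding over, about halfway, with the carton in place. I'll continue.

Emit:
play_rows --commands '[[[0.012, -0.001, 0.008, 0, 0], [0.023, -0.002, 0.018, 0, 0], [0.032, -0.002, 0.03, 0, 0], [0.04, -0.003, 0.043, 0, 0], [0.044, -0.003, 0.054, 0, 0], [0.046, -0.003, 0.064, 0, 0], [0.047, -0.003, 0.07, 0, 0], [0.047, -0.003, 0.073, 0, 0], [0.047, -0.003, 0.073, 0, 0]]]'

```text
clock: 8.75
eef_pos: [0.4963, -0.1602, 0.089]
tool_rot: [0.0, 1.0, 0.0, -0.001]
contact_force: [-0.6, -0.7, 1.9]
gripper_width: 0.0002
grip_force: 0.8
```

Emit:
play_rows --commands '[[[0, 0, 0.001, 0, 0], [0, 0, 0.002, 0, 0], [0, 0, 0.002, 0, 0], [0, 0, 0.002, 0, 0]]]'

```text
clock: 9.25
eef_pos: [0.4966, -0.1603, 0.088]
tool_rot: [0.0, 1.0, 0.0, -0.0]
contact_force: [-3.6, 0.6, 7.5]
gripper_width: -0.0002
grip_force: 3.7
```

Emit:
play_rows --commands '[[[0, 0, -0.0005, 0, 0], [0, 0, -0.0005, 0, 0], [0, 0, -0.0005, 0, 0], [0, 0, -0.0005, 0, 0]]]'

```text
clock: 9.75
eef_pos: [0.4966, -0.1603, 0.0881]
tool_rot: [0.0, 1.0, 0.0, -0.0]
contact_force: [-3.5, 0.3, 6.7]
gripper_width: 0.0001
grip_force: 2.9
```

```bash
python3 - <<'E'
from h import *
import cv2
t=vision.grab_frame("top")[130:300,220:490]; s=vision.grab_frame("side")[100:430,180:450]
cv2.imwrite("pics/e.png",np.hstack([cv2.resize(cv2.copyMakeBorder(t,0,160,0,0,0),(400,490)),cv2.resize(s,(400,490))]))
print(r.sense()["contact_force"])
E
```

```text
[-2.91091348  0.90995411  6.46077359]
```

View pics/e.png

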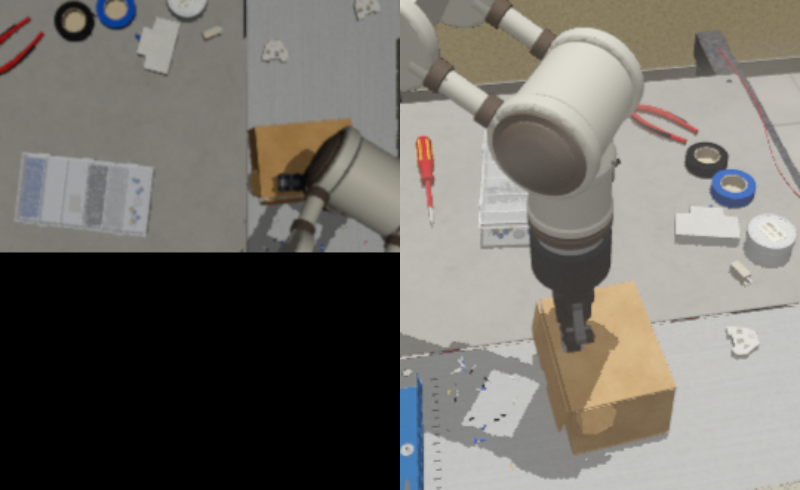

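The carton lid is flat and shut, with the fingertips holding it at about 6.5 N. Both containers are where they were (carton's near corner still at (573,450)). I'll hand in.

```bash
python3 -c "
from plant import r
print(r.hand_in())"
```

```text
the job is handed in; nothing more can be done
None
```

I pushed the clear box's lid shut, then folded the carton's lid over and pressed it shut; the job is handed in with the fingertips still holding the carton lid down at about 6.5 N.

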